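# Dock the nail drill's control unit in its charger

## Task

Put the nail drill's control unit on charge without lifting it off the desk: first push it sideways until its side lies flush along the charger's guide rail, with the plug still outside the socket, and pause there for a moment. Then slide it along the rail until its block plug is fully home in the socket and the case meets the charger. Leave the two polish bottles and the buffer block where they stand.

Things in the scene. Friction and masses are not known exactly. Their poses are not given: they have to be found in the camera images.
- unit: Drill control unit, loose, about 0.4 kg: white square case 100 x 100 mm, 40 mm high (too wide to grip: push it), thin dark screen and flat dial on top, a black block plug sticking out of one side. Origin: centre of the case's underside. x points out along the plug (case sides at x = -50 and 50 mm, y = -50 and 50 mm), z up.
- unit_tip (a point): Middle of the plug's end face, 80 mm ahead of the unit's origin and 20 mm up. The plug is 30 mm long, 44 mm wide and 22 mm high (9 to 31 mm above the desk), centred on the side. Axes as the unit's.
- charger: Charging station, grey plastic, fixed: a housing with one socket in its front face, and a guide rail. Origin: on the desk under the middle of the socket mouth; x points into the socket, z up. Housing: x 0 to 64 mm (front face x = 0), y -64 to 64 mm, 57 mm high. Unit fully home and flush: its origin is at x = -50 mm, y = 0 here, axes parallel.
- charger_socket (a point): Middle of the socket mouth, 20 mm above the desk. Socket: 48 mm wide (y), from 6 to 34 mm above the desk, 34 mm deep, with a 4 mm flare at the sides of the mouth. Axes as the charger's.
- charger_rail (a point): On the rail's guiding face at desk level, at its middle: charger x = -120 mm, y = 50 mm. The face looks to the charger's -y; the rail is 14 mm thick (y 50 to 64 mm), 20 mm high, and runs straight from x = -240 mm to the housing at x = 0. Flush on it, the unit has its +y side on this face.
- bottle_tall: Bystander: polish bottle, glass with black cap, 32 mm across, 78 mm high, standing. Origin: centre of its underside.
- bottle_small: Bystander: polish bottle, black cap, 34 mm across, 56 mm high, standing. Origin: centre of its underside.
- buffer: Bystander: grey nail buffer block, 95 (x) x 26 x 26 mm, lying behind the rail. Origin: centre of its underside.
Things that resemble listed ones, but are neither listed nor needed, are in the scene too. Of the things that look like the unit, the smallest one is meant.

How it is judged:
By the outcome, as a careful person would: the job done as asked, in the order asked, and still so for the second after the job is handed in, with the robot touching nothing.
It also fails if it takes over 51 s, if anything falls off the work surface, if the arm or the gripper's body presses on something with over 40 N, if the wrist force passes 120 N, or if a joint passes its speed limit or range.

## Robot

A 6-joint arm with a two-finger parallel gripper is mounted at the origin on the work surface. World frame = base frame: x ahead of the robot, y to its left, z up, the work surface at z = 0. Lengths are in mm, angles in rad, forces in N, time in s.
With the tool pointing down it reaches from about 350 to 975 mm from the base axis. Payload 7.1 kg.
Tool frame: the origin (TCP) lies at the very end of the fingers, on their centre line; the grasp point (between the pads) lies 19 mm behind it (ctrl.pinch_z is the distance from the TCP to the grasp point, in mm); z points along the fingers, y is the direction in which the jaws open and shut (so a half turn about z gives the same grasp; the last joint's range is limited). The gripper opens to 88 mm and grips with 3 to 60 N. Pads are 20 mm wide; open, the fingers measure 115 mm over their backs; the gripper's body (75 mm by 178 mm) begins 61 mm behind the grasp point.
Start: joints at [-1.144, 0.423, 1.63, -0, 1.089, -0.019], TCP at [269.502, -563.891, 222.675] pointing down, gripper open.
Joint ranges: [-3, 3], [-0.9, 2.11], [0.09, 2.58], [-1.31, 4.45], [0.11, 2.69], [-2.54, 2.54]. Speed limits (rad/s): [2.39, 2.39, 3.01, 3.14, 3.14, 3.14].

## Interface

Orientations are given as a rotation vector (axis times angle).
In Python, from workcell import ctrl gives the robot as it stands.
- The arm moves only by the shell command python3 -m inch 'ROWS' [OPENING]. ROWS is JSON, a list of rows, each an object with "xyz": the shift along the tool's x, y, z in cm, a list of three; "spin": the turn about the tool's z in degrees. A call has 1 to 20 rows; each row is the pose to reach, as a shift and turn from the pose measured when the call began, along the tool's axes at that moment; what a row does not reach only later rows make up. A row lasts 1/10 s, in which the tool goes at most 50 mm and 8.59 degrees, less where a joint would pass 70% of its speed; a pose out of reach is approached as far as the arm can. A call with a gripper value outside its range is refused whole. OPENING is the closure, from 0 (fully open) to 1 (shut), set as the call begins (- or left out, the last holds). The fingers move at their own pace and stop on an object; the grip force is fixed at half the most. Time passes only in rows, so rows that repeat a pose let the fingers close. It gives the time, the measured TCP pose, the force and the opening at its end, in the units of the state.
- ctrl.get_obs(): the state, without advancing time (a new reading comes with each control period).
- ctrl.get_image(name): name is "scene" or "top"; returns the picture (420x560x3 uint8, red, green, blue); there is no depth.
- ctrl.camera_info(name): a dict with "camera_matrix" (3x3 intrinsics, pixels), "k1" (the pictures are not rectified: a ray, as slopes to the right and down, at radius r is drawn at 1 + k1 r^2 times it, then the intrinsics apply), "R" (3x3) and "t" (3): a world point X has camera coordinates R X + t. Camera axes: x right, y down, z forward; pixel columns grow to the right and rows downward; lengths in mm; the calibration is good to about 2 mm. A picture is of the moment at which its call begins. camera_info takes no time and is no camera call.
- ctrl.close_job(): hands the job in, once; it reports no verdict.
The state is a dict: "t": time; "qpos": joint angles; "qvel": joint speeds; "joint_torque": joint torques, N m; "ee_pos": TCP position; "orientation": TCP orientation; "ft_force": force on the tool from outside, world axes, zero at the start; "moment": the same for the moment, N m; "width": finger opening in mm.
Only numpy, scipy, OpenCV 4.12 (cv2) and the standard library are available. Lean on these libraries where they do the work, as an engineer would, in place of code of your own. Each camera call takes 0.05 s, during which the arm holds its last target. There are 200 camera calls.

## Working session

There is one attempt and no reset: what is moved stays moved. The work goes in short steps, Python scripts to look and compute and a shell command to move; the robot and the scene stay as the last step left them, time stands still between calls to the robot, and variables do not carry over. Pictures are saved under pics/ and viewed, about 8 in all and at most 12, crops included, and the job is handed in when it is done.

```bash
mkdir -p pics
cat > h.py <<'E'
from workcell import ctrl
import numpy as np, cv2
def snap(n,f):
    im=ctrl.get_image(n); cv2.imwrite('pics/'+f,im[:,:,::-1]); return im
def crop(f,g,x0,y0,x1,y1,s):
    im=cv2.imread('pics/'+f)[y0:y1,x0:x1]; cv2.imwrite('pics/'+g,cv2.resize(im,None,fx=s,fy=s,interpolation=cv2.INTER_CUBIC))
def w(n,px,z):
    c=ctrl.camera_info(n);K=np.array(c["camera_matrix"]);R=np.array(c["R"]);t=np.array(c["t"]);k=c["k1"]
    u,v=(px[0]-K[0,2])/K[0,0],(px[1]-K[1,2])/K[1,1]
    rd=np.hypot(u,v);r=rd
    for _ in range(30): r=rd/(1+k*r*r)
    s=r/rd if rd>0 else 1
    d=R.T@np.array([u*s,v*s,1]);o=-R.T@t
    return o+d*(z-o[2])/d[2]
def p(n,X):
    c=ctrl.camera_info(n);K=np.array(c["camera_matrix"])
    q=np.array(c["R"])@np.array(X,float)+np.array(c["t"]);u=q[:2]/q[2];u=u*(1+c["k1"]*(u@u))
    return u*[K[0,0],K[1,1]]+K[:2,2]
E
python3 - <<'E'
from h import *
a=snap('top','t0.png')
crop('t0.png','t0b.png',0,0,560,420,1.42)
snap('scene','s0.png')
for n in('top','scene'):
    c=ctrl.camera_info(n);print(n,-np.array(c["R"]).T@np.array(c["t"]),c["camera_matrix"][0],c["k1"])
o=ctrl.get_obs();print(o)
E
```

```text
top [ 417.70993943   24.88854275 1070.76387816] [442.20911259   0.         276.97276816] -0.14805690698635623
scene [1084.4689104  -313.256641    608.83187837] [437.93888898   0.         285.17464453] -0.09962051831040936
{'t': 0.1, 'qpos': array([-1.14399382e+00,  4.23734921e-01,  1.63060629e+00,  2.71145413e-05,
        1.08859446e+00, -1.89956900e-02]), 'qvel': array([-3.57547190e-05, -1.85186650e-03, -1.32040828e-03,  1.49926614e-04,
       -1.36203683e-03,  2.70800497e-03]), 'joint_torque': array([-1.10030967e-03, -5.45621681e+01, -2.74322891e+01,  6.44389680e-02,
        1.88111508e-02, -2.97633585e-05]), 'ee_pos': array([ 269.31268554, -563.44820215,  222.00071001]), 'orientation': array([-3.06258873e+00, -6.94162861e-01,  3.90077374e-04]), 'ft_force': array([-1.01700381, -0.35002607,  0.222774  ]), 'moment': array([-0.01494551, -0.01466753,  0.02093229]), 'width': 87.7871985053381}
```

View pics/t0b.png

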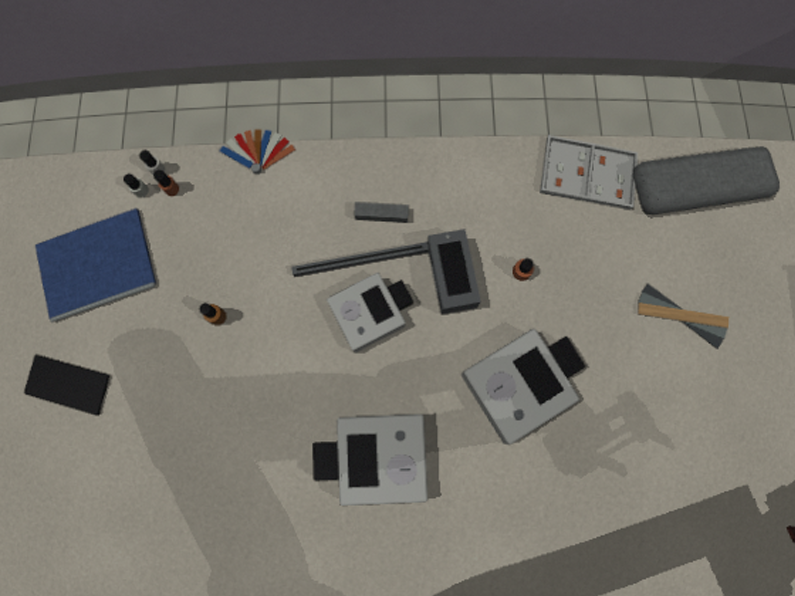

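View pics/s0.png

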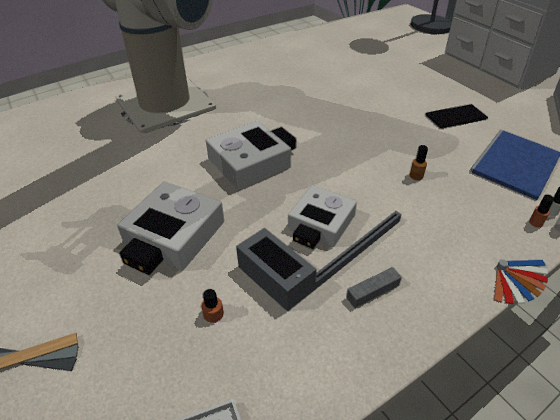

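Top view at 1.42x. Three things could be taken for the unit: a small white case at (368,312), a larger one at (523,387) and another larger one at (383,460). By the description the smallest, (368,312), is meant. The charger housing is at (455,270), with its rail running to (295,271). The bystanders are bottles at (212,314) and (525,268) and the buffer at (382,212). I'll check the choice in a close crop.

```bash
python3 -c "
from h import *
crop('t0.png','t1.png',195,130,355,250,5)"
```

```text
(no output)
```

View pics/t1.png

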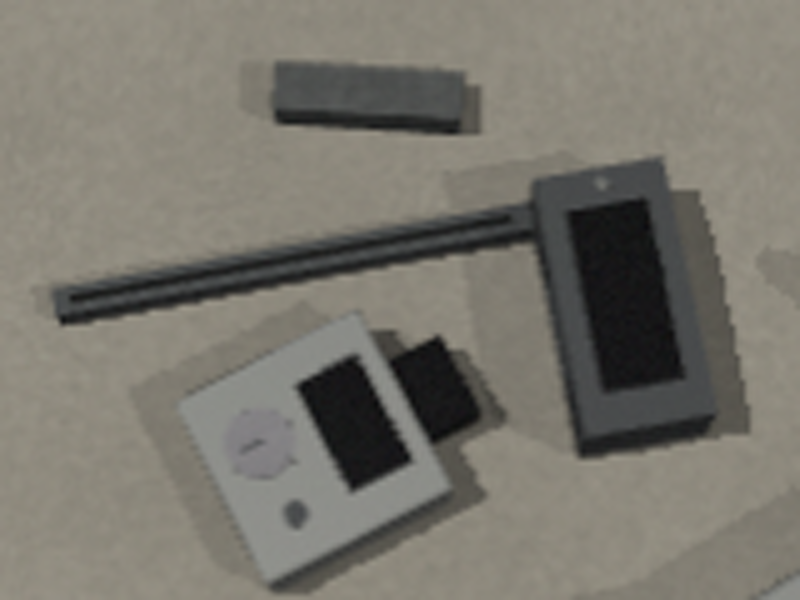

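```bash
cat > m.py <<'E'
from h import *
def wc(px,z): return w('top',(195+(px[0]+.5)/5-.5,130+(px[1]+.5)/5-.5),z)[:2]
def fit(body,pts):
    a=np.array(body,float);b=np.array(pts);A=a-a.mean(0);B=b-b.mean(0)
    th=np.arctan2((A[:,0]*B[:,1]-A[:,1]*B[:,0]).sum(),(A*B).sum())
    R=np.array([[np.cos(th),-np.sin(th)],[np.sin(th),np.cos(th)]]);o=b.mean(0)-R@a.mean(0)
    return th,o,b-(a@R.T+o)
E
python3 - <<'E'
from m import *
# plug points to image right = -y. unit +y side is image-up side
U=[(-50,50),(50,50),(50,-50),(-50,-50)]
th,o,r=fit(U,[wc(q,40) for q in[(180,405),(357,313),(452,490),(271,583)]]);print('unit',np.degrees(th),o,r.round(1).tolist())
C=[(0,64),(64,64),(64,-64),(0,-64)]
tc,oc,r=fit(C,[wc(q,57) for q in[(533,183),(662,158),(714,415),(580,438)]]);print('chg',np.degrees(tc),oc,r.round(1).tolist())
R=np.array([[np.cos(tc),-np.sin(tc)],[np.sin(tc),np.cos(tc)]])
for q in[(55,290),(62,315),(532,236)]: print('rail',(R.T@(wc(q,20)-oc)).round(1))
print('unit in charger',R.T@(o-oc),np.degrees(th-tc))
for n,q in(('bt',(212,314)),('bs',(525,268)),):
    X=w('top',(q[0]/1.42,q[1]/1.42),60)[:2];print(n,X,R.T@(X-oc))
print('tip', R.T@(o-oc+80*np.array([np.cos(th),np.sin(th)])))
for q in [(-.0,0)]:pass
E
```

```text
unit -63.487097176587326 [614.03976662  78.64101659] [[-0.6, -2.8], [-2.1, 1.4], [0.3, 2.4], [2.4, -1.0]]
chg -81.37050688658385 [675.03579412 -36.83535799] [[-1.4, -0.8], [0.3, 0.2], [0.5, 0.3], [0.5, 0.3]]
rail [-237.6   60.8]
rail [-235.9   47.6]
rail [-1.2 47. ]
unit in charger [-123.32120397  -42.97893794] 17.88340970999653
bt [610.83336566 334.04799699] [-376.3178947    -7.82668163]
bs [ 677.32362525 -188.60301465] [150.39281297 -20.50993873]
tip [-47.18653512 -18.41245268]
```

```bash
cat > go.py <<'E'
from h import *
from scipy.spatial.transform import Rotation as Ro
tc=np.radians(-81.37);oc=np.array([675.0,-36.8])
RC=np.array([[np.cos(tc),-np.sin(tc)],[np.sin(tc),np.cos(tc)]])
def st():
    o=ctrl.get_obs();R=Ro.from_rotvec(o['orientation']).as_matrix();e=o['ee_pos']
    c=RC.T@(e[:2]-oc);ya=np.degrees(np.arctan2(R[1,1],R[0,1])-tc)
    print('t %.2f chg'%o['t'],c.round(1),'z %.1f'%e[2],'tooly rel chg-x deg %.1f'%ya,'F chg',(RC.T@o['ft_force'][:2]).round(1),'w %.0f'%o['width'],'tilt',R[:,2].round(3))
    return o,R,e,ya
def to(x,y,z,yaw):
    o,R,e,ya=st();W=np.r_[RC@[x,y]+oc,z]
    print('shift cm',(R.T@(W-e)/10).round(2),'spin %.1f'%(((ya-yaw)+90)%180-90),W.round(0))
E
python3 -c "
from go import *
to(-125,-140,150,0); to(-125,-140,12,0)"
```

```text
t 0.10 chg [ 459.8 -480.1] z 222.0 tooly rel chg-x deg 16.9 F chg [ 0.2 -1.1] w 88 tilt [-0.001  0.001 -1.   ]
shift cm [ 49.55 -46.05   7.26] spin 16.9 [518.  66. 150.]
t 0.10 chg [ 459.8 -480.1] z 222.0 tooly rel chg-x deg 16.9 F chg [ 0.2 -1.1] w 88 tilt [-0.001  0.001 -1.   ]
shift cm [ 49.55 -46.03  21.06] spin 16.9 [518.  66.  12.]
```

```bash
python3 -m inch '[{"xyz":[49.5,-46,7],"spin":16.9},{"xyz":[49.5,-46,7],"spin":16.9},{"xyz":[49.5,-46,7],"spin":16.9},{"xyz":[49.5,-46,7],"spin":16.9},{"xyz":[49.5,-46,7],"spin":16.9},{"xyz":[49.5,-46,7],"spin":16.9},{"xyz":[49.5,-46,7],"spin":16.9},{"xyz":[49.5,-46,7],"spin":16.9},{"xyz":[49.5,-46,7],"spin":16.9},{"xyz":[49.5,-46,7],"spin":16.9},{"xyz":[49.5,-46,7],"spin":16.9},{"xyz":[49.5,-46,7],"spin":16.9},{"xyz":[49.5,-46,7],"spin":16.9},{"xyz":[49.5,-46,7],"spin":16.9},{"xyz":[49.5,-46,7],"spin":16.9},{"xyz":[49.5,-46,7],"spin":16.9},{"xyz":[49.5,-46,7],"spin":16.9},{"xyz":[49.5,-46,7],"spin":16.9},{"xyz":[49.5,-46,7],"spin":16.9}]' 0.5; python3 -c "
from go import *
to(-125,-140,12,0)"
```

```text
t: 2.0
ee_pos: [517.3, 64.0, 152.8]
orientation: [-3.132, -0.234, 0.001]
ft_force: [1.0, -0.3, 0.5]
width: 43.9
t 2.00 chg [-123.4 -140.8] z 152.8 tooly rel chg-x deg -0.1 F chg [0.4 0.9] w 44 tilt [-0.001  0.001 -1.   ]
shift cm [ 0.08 -0.15 14.08] spin -0.1 [518.  66.  12.]
```

```bash
python3 -m inch '[{"xyz":[0,-0.2,4],"spin":0},{"xyz":[0,-0.2,8],"spin":0},{"xyz":[0,-0.2,11],"spin":0},{"xyz":[0,-0.2,13],"spin":0},{"xyz":[0,-0.2,14],"spin":0},{"xyz":[0,-0.2,14],"spin":0},{"xyz":[0,-0.2,14],"spin":0}]'; python3 -c "
from go import *
st();snap('top','t2.png');crop('t2.png','t2b.png',195,130,355,250,4)"
```

```text
t: 2.7
ee_pos: [517.5, 66.0, 13.5]
orientation: [-3.132, -0.233, -0.001]
ft_force: [0.5, -0.9, -0.2]
width: 44.0
t 2.70 chg [-125.2 -140.3] z 13.5 tooly rel chg-x deg -0.1 F chg [0.9 0.4] w 44 tilt [ 0.     0.001 -1.   ]
```

View pics/t2b.png

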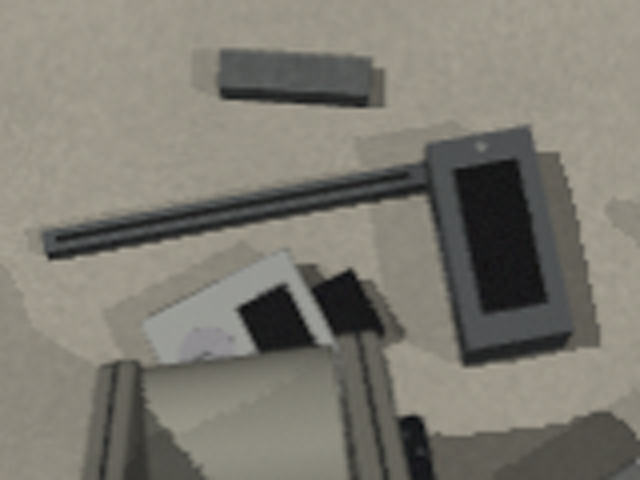

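The gripper is down on the near side of the unit and hides its lower half. The unit's top corner at (285,252) and the rail haven't moved. Next I push toward the rail.

```bash
python3 -m inch '[{"xyz":[1,-0.4,0],"spin":0},{"xyz":[2,-0.4,0],"spin":0},{"xyz":[2.5,-0.4,0],"spin":0},{"xyz":[3,-0.4,0],"spin":0},{"xyz":[3.4,-0.4,0],"spin":0},{"xyz":[3.8,-0.4,0],"spin":0},{"xyz":[4.2,-0.4,0],"spin":0},{"xyz":[4.6,-0.4,0],"spin":0},{"xyz":[5,-0.4,0],"spin":0},{"xyz":[5.4,-0.4,0],"spin":0},{"xyz":[5.8,-0.4,0],"spin":0},{"xyz":[6.2,-0.4,0],"spin":0},{"xyz":[6.6,-0.4,0],"spin":0},{"xyz":[7,-0.4,0],"spin":0},{"xyz":[7.2,-0.4,0],"spin":0},{"xyz":[7.2,-0.4,0],"spin":0}]'; python3 -c "
from go import *
st()"
```

```text
t: 4.35
ee_pos: [589.1, 80.7, 14.1]
orientation: [-3.132, -0.233, -0.004]
ft_force: [-0.6, 0.5, -1.0]
width: 43.7
t 4.35 chg [-129.1  -67.2] z 14.1 tooly rel chg-x deg -0.1 F chg [-0.6 -0.5] w 44 tilt [ 0.002  0.001 -1.   ]
```

```bash
python3 -m inch '[{"xyz":[0.15,0,0],"spin":0},{"xyz":[0.3,0,0],"spin":0},{"xyz":[0.45,0,0],"spin":0}]';  python3 -m inch '[{"xyz":[0.15,0,0],"spin":0},{"xyz":[0.3,0,0],"spin":0}]'; python3 -c "
from go import *
st();snap('scene','s2.png');crop('s2.png','s2b.png',200,150,440,330,3.3)"
```

```text
t: 4.65
ee_pos: [593.1, 81.3, 14.1]
orientation: [-3.132, -0.233, -0.002]
ft_force: [-7.2, -0.3, 5.8]
width: 44.1
t: 4.85
ee_pos: [593.1, 81.3, 13.9]
orientation: [-3.132, -0.233, 0.008]
ft_force: [-13.4, -2.6, 10.5]
width: 43.5
t 4.85 chg [-129.1  -63.3] z 13.9 tooly rel chg-x deg -0.1 F chg [  0.6 -13.7] w 43 tilt [-0.005  0.    -1.   ]
```

View pics/s2b.png

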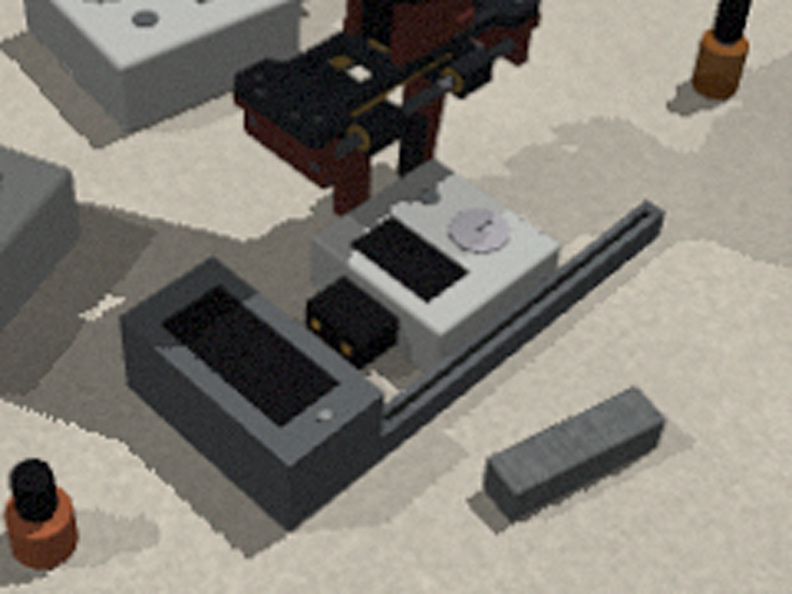

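The unit now lies along the rail, with its top edge from (435,335) to (555,245) running parallel to it. The plug end at (350,335) is still clear of the socket, and contact force is 14 N. I'll pause here, then back off.

```bash
python3 -m inch '[{"xyz":[0,0,0]},{"xyz":[0,0,0]},{"xyz":[0,0,0]},{"xyz":[0,0,0]},{"xyz":[0,0,0]},{"xyz":[0,0,0]},{"xyz":[0,0,0]},{"xyz":[0,0,0]},{"xyz":[-0.1,0,0]},{"xyz":[-0.3,0,0]},{"xyz":[-1,0,0]},{"xyz":[-2,0,0]},{"xyz":[-3,0,0]},{"xyz":[-4,0,-2]},{"xyz":[-5,0,-6]},{"xyz":[-7,0,-10]},{"xyz":[-10,0,-14]},{"xyz":[-14,0,-14]},{"xyz":[-14,0,-14]}]'; python3 -c "
from go import *
st();snap('top','t3.png');crop('t3.png','t3b.png',195,130,355,250,5)"
```

```text
t 4.90 chg [-129.1  -63.3] z 13.9 tooly rel chg-x deg -0.1 F chg [  0.4 -11.2] w 44 tilt [-0.005  0.    -1.   ]$[0]: bad value
```

View pics/t3b.png

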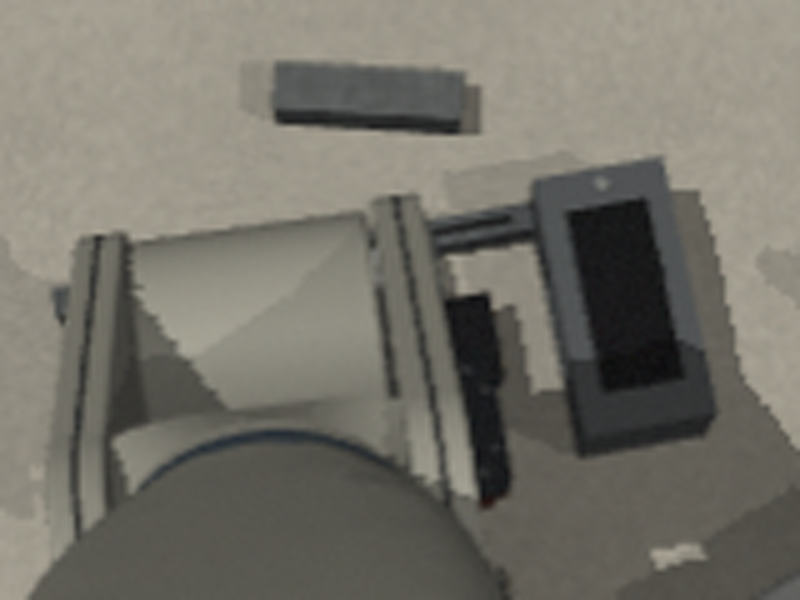

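The call was refused because the rows had no spin, so the arm hasn't moved and still covers the unit. The plug tip at (490,325) is clear of the housing. I'll send it again with spin.

```bash
python3 -m inch '[{"xyz":[0,0,0],"spin":0},{"xyz":[0,0,0],"spin":0},{"xyz":[0,0,0],"spin":0},{"xyz":[0,0,0],"spin":0},{"xyz":[0,0,0],"spin":0},{"xyz":[0,0,0],"spin":0},{"xyz":[0,0,0],"spin":0},{"xyz":[0,0,0],"spin":0},{"xyz":[-0.1,0,0],"spin":0},{"xyz":[-0.3,0,0],"spin":0},{"xyz":[-1,0,0],"spin":0},{"xyz":[-2,0,0],"spin":0},{"xyz":[-3,0,0],"spin":0},{"xyz":[-4,0,-2],"spin":0},{"xyz":[-5,0,-6],"spin":0},{"xyz":[-7,0,-10],"spin":0},{"xyz":[-10,0,-14],"spin":0},{"xyz":[-14,0,-14],"spin":0},{"xyz":[-14,0,-14],"spin":0}]'; python3 -c "
from go import *
st();snap('top','t4.png');crop('t4.png','t4b.png',195,130,355,250,5)"
```

```text
t: 6.85
ee_pos: [449.7, 59.9, 154.9]
orientation: [-3.132, -0.233, 0.013]
ft_force: [-1.5, 0.3, -0.1]
width: 43.9
t 6.85 chg [-129.4 -208.3] z 154.9 tooly rel chg-x deg -0.1 F chg [-0.6 -1.4] w 44 tilt [-0.008  0.    -1.   ]
```

View pics/t4b.png

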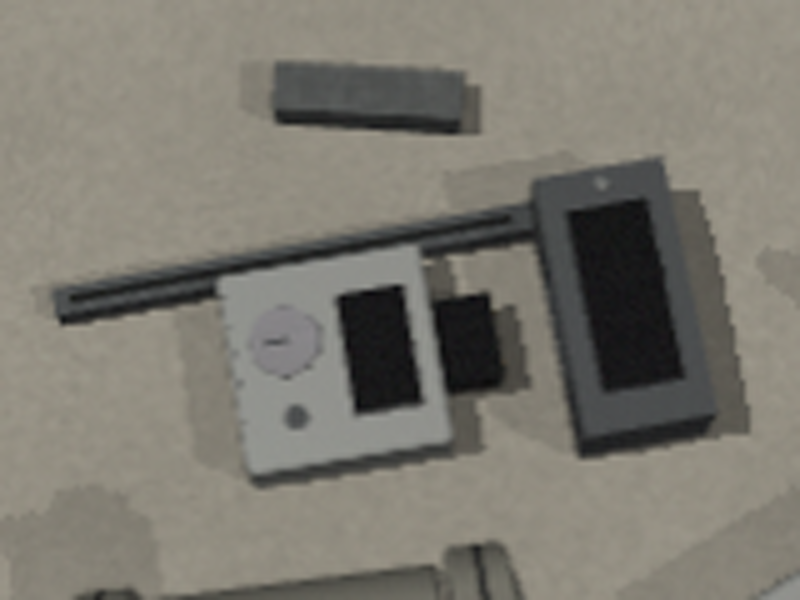

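The unit is flush along the rail, with its case corners at (217,280), (418,247), (452,443) and (250,477). The plug is outside the socket. I'll measure it and plan the second push.

Run:
```python
from m import *
from go import *
th,o,r=fit([(-50,50),(50,50),(50,-50),(-50,-50)],[wc(q,40) for q in[(217,280),(418,247),(452,443),(250,477)]])
c=RC.T@(o-oc);print(np.degrees(th-tc),c,r.round(1).tolist())
to(c[0]-85,c[1],150,90);to(c[0]-85,c[1],12,90)
```

```text
-0.11116602298208826 [-107.41375601   -3.16683804] [[-0.7, -0.8], [-1.4, 0.8], [0.8, 1.4], [1.3, -1.4]]
t 6.90 chg [-129.3 -205.4] z 154.9 tooly rel chg-x deg -0.1 F chg [-0.2 -0.3] w 44 tilt [-0.006  0.    -1.   ]
shift cm [20.21 -6.36  0.39] spin 89.9 [643. 153. 150.]
t 6.90 chg [-129.3 -205.4] z 154.9 tooly rel chg-x deg -0.1 F chg [-0.2 -0.3] w 44 tilt [-0.006  0.    -1.   ]
shift cm [20.29 -6.34 14.19] spin 89.9 [643. 153.  12.]
```

```bash
python3 -m inch '[{"xyz":[20.2,-6.4,0],"spin":-90},{"xyz":[20.2,-6.4,0],"spin":-90},{"xyz":[20.2,-6.4,0],"spin":-90},{"xyz":[20.2,-6.4,0],"spin":-90},{"xyz":[20.2,-6.4,0],"spin":-90},{"xyz":[20.2,-6.4,0],"spin":-90},{"xyz":[20.2,-6.4,0],"spin":-90},{"xyz":[20.2,-6.4,0],"spin":-90},{"xyz":[20.2,-6.4,0],"spin":-90},{"xyz":[20.2,-6.4,0],"spin":-90},{"xyz":[20.2,-6.4,0],"spin":-90},{"xyz":[20.2,-6.4,0],"spin":-90},{"xyz":[20.2,-6.4,0],"spin":-90},{"xyz":[20.2,-6.4,0],"spin":-90}]'; python3 -c "
from go import *
to(-192,-5,13,90)"
```

```text
t: 8.3
ee_pos: [642.9, 153.4, 153.4]
orientation: [-2.049, -2.375, 0.006]
ft_force: [-0.0, 0.7, 0.3]
width: 44.2
t 8.30 chg [-192.9   -3.2] z 153.4 tooly rel chg-x deg 89.8 F chg [-0.6  0.1] w 44 tilt [-0.006  0.    -1.   ]
shift cm [-0.11 -0.09 14.05] spin -0.2 [641. 152.  13.]
```

```bash
python3 -m inch '[{"xyz":[0,-0.1,5],"spin":0},{"xyz":[0,-0.1,9],"spin":0},{"xyz":[0,-0.1,12],"spin":0},{"xyz":[0,-0.1,13.5],"spin":0},{"xyz":[0,-0.1,14],"spin":0},{"xyz":[-0.8,-0.1,14],"spin":0},{"xyz":[-1.6,-0.1,14],"spin":0},{"xyz":[-2,-0.1,14],"spin":0},{"xyz":[-2.4,-0.1,14],"spin":0},{"xyz":[-2.7,-0.1,14],"spin":0},{"xyz":[-3,-0.1,14],"spin":0},{"xyz":[-3.3,-0.1,14],"spin":0},{"xyz":[-3.6,-0.1,14],"spin":0},{"xyz":[-3.9,-0.1,14],"spin":0},{"xyz":[-4.2,-0.1,14],"spin":0},{"xyz":[-4.5,-0.1,14],"spin":0},{"xyz":[-4.5,-0.1,14],"spin":0}]'; python3 -c "
from go import *
st();snap('scene','s3.png');crop('s3.png','s3b.png',200,150,440,330,3.3)"
```

```text
t: 10.0
ee_pos: [647.6, 108.1, 13.2]
orientation: [-2.049, -2.375, 0.007]
ft_force: [0.7, 1.6, 1.1]
width: 44.0
t 10.00 chg [-147.4   -5.4] z 13.2 tooly rel chg-x deg 89.8 F chg [-1.5  1. ] w 44 tilt [-0.006 -0.    -1.   ]
```

View pics/s3b.png

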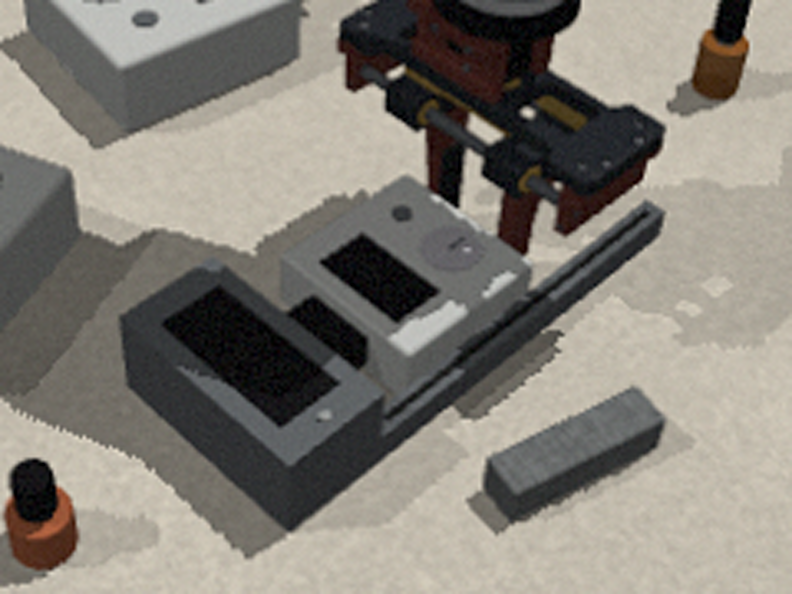

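The unit is sliding straight along the rail, and the plug at (330,330) has almost reached the housing. There are about 37 mm to go.

```bash
python3 -m inch '[{"xyz":[-0.3,0,0],"spin":0},{"xyz":[-0.6,0,0],"spin":0},{"xyz":[-0.9,0,0],"spin":0},{"xyz":[-1.2,0,0],"spin":0},{"xyz":[-1.5,0,0],"spin":0},{"xyz":[-1.8,0,0],"spin":0},{"xyz":[-2.1,0,0],"spin":0},{"xyz":[-2.4,0,0],"spin":0},{"xyz":[-2.7,0,0],"spin":0},{"xyz":[-3,0,0],"spin":0},{"xyz":[-3.2,0,0],"spin":0}]'; python3 -c "
from go import *
st()"; python3 -m inch '[{"xyz":[-0.15,0,0],"spin":0},{"xyz":[-0.3,0,0],"spin":0},{"xyz":[-0.4,0,0],"spin":0}]'; python3 -c "
from go import *
st()"
```

```text
t: 11.15
ee_pos: [652.8, 76.5, 13.5]
orientation: [-2.05, -2.376, 0.005]
ft_force: [0.3, 5.2, 4.5]
width: 44.0
t 11.15 chg [-115.3   -4.9] z 13.5 tooly rel chg-x deg 89.8 F chg [-5.1  1.1] w 44 tilt [-0.005  0.    -1.   ]
t: 11.45
ee_pos: [653.5, 72.4, 13.5]
orientation: [-2.05, -2.376, 0.005]
ft_force: [0.3, 7.7, 3.8]
width: 44.0
t 11.45 chg [-111.2   -4.8] z 13.5 tooly rel chg-x deg 89.8 F chg [-7.5  1.4] w 44 tilt [-0.005  0.    -1.   ]
```

```bash
python3 -m inch '[{"xyz":[-0.2,0,0],"spin":0},{"xyz":[-0.3,0,0],"spin":0}]'; python3 -m inch '[{"xyz":[-0.2,0,0],"spin":0},{"xyz":[-0.4,0,0],"spin":0},{"xyz":[-0.4,0,0],"spin":0}]'; python3 -c "
from go import *
st();snap('top','t5.png')
snap('scene','s5.png');crop('s5.png','s5b.png',220,170,380,290,5)"
```

```text
t: 11.65
ee_pos: [653.1, 72.0, 13.5]
orientation: [-2.048, -2.373, 0.003]
ft_force: [-4.2, 21.2, 4.6]
width: 43.9
t: 11.95
ee_pos: [652.7, 71.9, 13.6]
orientation: [-2.044, -2.371, -0.001]
ft_force: [-4.0, 24.0, 4.9]
width: 44.0
t 11.95 chg [-110.8   -5.7] z 13.6 tooly rel chg-x deg 89.8 F chg [-24.3  -0.4] w 44 tilt [-0.008  0.007 -1.   ]
```

View pics/s5b.png

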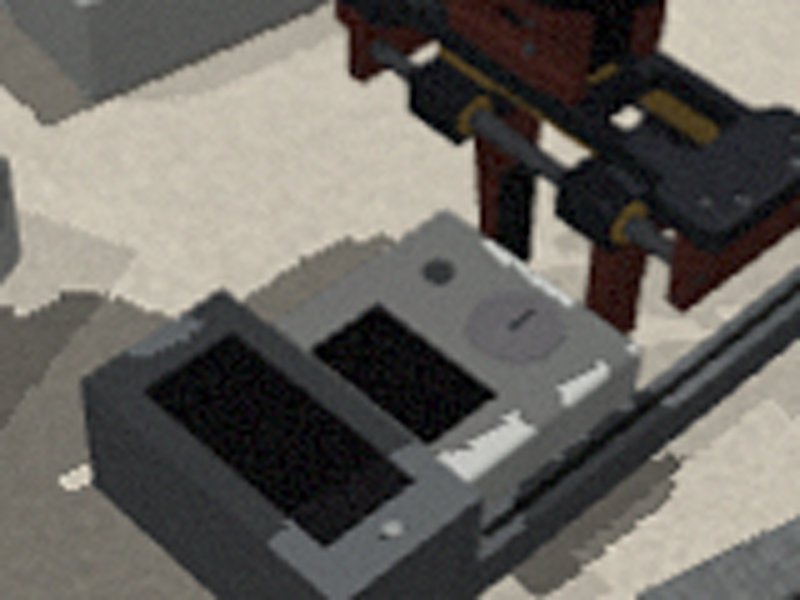

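The case has met the housing, force has risen to 24 N and the TCP has stalled at x = -110.8, against an expected -110. I'll back off and check from above.

```bash
python3 -m inch '[{"xyz":[0,0,0],"spin":0},{"xyz":[0.2,0,0],"spin":0},{"xyz":[0.5,0,0],"spin":0},{"xyz":[1.2,0,0],"spin":0},{"xyz":[2.5,0,0],"spin":0},{"xyz":[4,0,0],"spin":0},{"xyz":[5,0,-3],"spin":0},{"xyz":[5,0,-8],"spin":0},{"xyz":[5,-4,-13],"spin":0},{"xyz":[5,-9,-15],"spin":0},{"xyz":[5,-14,-15],"spin":0},{"xyz":[5,-19,-15],"spin":0},{"xyz":[5,-22,-15],"spin":0},{"xyz":[5,-22,-15],"spin":0}]'; python3 -c "
from go import *
st();snap('top','t6.png');crop('t6.png','t6b.png',195,130,355,250,5)"
```

```text
t: 13.45
ee_pos: [422.1, 87.6, 164.9]
orientation: [-2.041, -2.37, 0.007]
ft_force: [-0.2, -0.3, -0.9]
width: 44.0
t 13.45 chg [-161.  -231.4] z 164.9 tooly rel chg-x deg 89.9 F chg [ 0.3 -0.2] w 44 tilt [-0.014  0.006 -1.   ]
```

View pics/t6b.png

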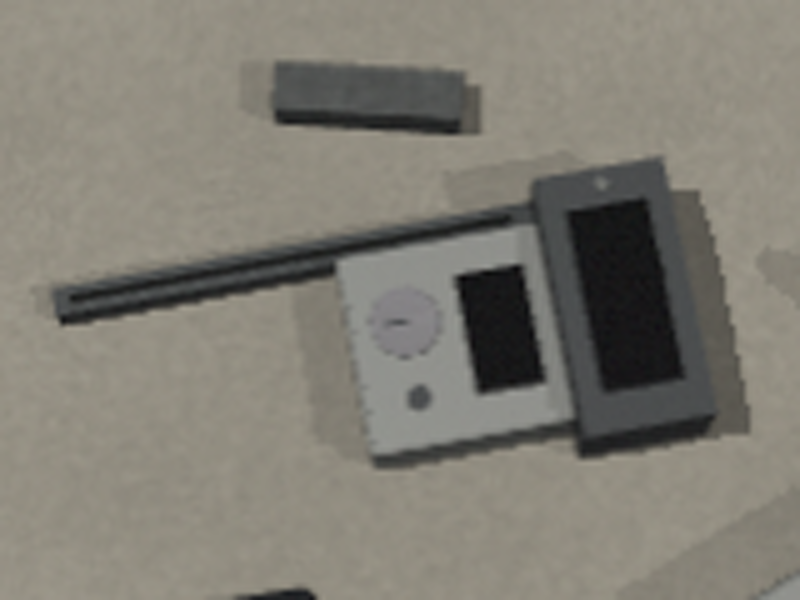

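The case is against the housing with no gap and its side is on the rail. Its rear corners are at (337,262) and (372,457), and the buffer hasn't moved. I'll check the numbers and the bottles, then hand in.

```bash
python3 - <<'E'
from m import *
from go import *
a,b=[RC.T@(wc(q,40)-oc) for q in[(337,262),(372,457)]];print(a,b,'yaw',np.degrees(np.arctan2(-(a-b)[0],(a-b)[1])))
A,B=[cv2.imread('pics/'+f).astype(int) for f in('t0.png','t6.png')]
for n,(x,y) in dict(tall=(149,221),small=(369,189),buf=(269,149)).items():
    print(n,np.abs(A-B)[y-12:y+12,x-15:x+15].mean())
E
python3 -c "
from workcell import ctrl
print(ctrl.close_job())"
```

```text
[-98.06597613  44.86788072] [-97.33687359 -52.42023183] yaw 0.4293815083341221
tall 5.535648148148148
small 3.8050925925925925
buf 3.441666666666667
the job is handed in; nothing more can be done
None
```

The control unit is on charge, pushed along the desk the whole way, and the job was handed in at about 13.5 s. I pushed it sideways with two fingertips until it lay flush on the rail, with 14 N at contact. It rested there for over a second, with the plug outside the socket. I then slid it along the rail until it stalled against the charger at about 24 N, and moved the arm clear.

**Last checks:**
- **Unit home:** its rear side measured about 98 mm from the charger front, where 100 mm is expected. It is within 0.5° of parallel, and the picture shows no gap to the charger or the rail.
- **Sideways disagreement:** the unit and the rail both read about 3 mm toward the charger's -y. The rail was already off by this amount before I touched anything, so it looks like calibration or pixel-reading error rather than a real gap.
- **Bystanders:** the buffer is at the same pixels as before. I compared the two bottles only by image difference, which was small (4 to 6 grey levels). The tall bottle's was slightly higher, and I took that for a change in the arm's shadow without viewing it again.
- **Refused call:** one move call was refused because I left out the spin value. Nothing moved, and I sent it again.

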